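# Load the slide dryer and clip its rail

## Robot

A 6-joint arm with a two-finger parallel gripper is mounted at the origin on a cart in front of the work surface, level with it; the furniture and walls round the work are solid. World frame = base frame: x ahead of the robot, y to its left, z up, the work surface at z = 0. Lengths are in mm, angles in rad, forces in N, time in s.
With the tool pointing down it reaches from about 300 to 875 mm from the base axis. Payload 6.4 kg.
Tool frame: the origin (TCP) lies at the very end of the fingers, on their centre line; the grasp point (between the pads) lies 19 mm behind it (grip_depth is the z of the grasp point in the tool frame, in mm); z points along the fingers, y is the direction in which the jaws open and shut (so a half turn about z gives the same grasp; the last joint's range is limited). The gripper opens to 85 mm and grips with 20 to 120 N. Pads are 22 mm wide; open, the fingers measure 114 mm over their backs; the gripper's body (76 mm by 85 mm) begins 54 mm behind the grasp point. The pads swing forward as they close: fully open they stand 13 mm farther back than shut.
Start: joints at [-1.461, 0.181, 1.607, -0, 1.354, -0.206], TCP at [178.598, -546.574, 193.188] pointing down, gripper open.
Joint ranges: [-2.99, 2.99], [-0.89, 2.07], [0.3, 2.58], [-1.14, 4.28], [0, 2.63], [-3.12, 3.12]. Speed limits (rad/s): [2.57, 2.57, 3.01, 3.14, 3.14, 3.14].

## Interface

Orientations are given as a unit quaternion [x, y, z, w].
In Python, from bench import move_pose, move_linear, set_joints, command_gripper, hold, solve_ik, camera, camera_model, PlanningError, finish_job, current_t, current_joint_pos, current_qd, current_joint_torque, current_position, current_tcp_rot, current_force, current_torque, current_width, grip_depth gives the robot as it stands. The module is installed in compiled form; this text tells all that it offers. Calls block until the motion is done:
- move_pose(position, orientation): joint-space move of the TCP to a pose.
- move_linear(position, rot=None, feed=150): straight line of the TCP; rot=None keeps the orientation; feed is the mean speed in mm/s.
- set_joints(angles): joint-space move.
- command_gripper(opening, grip_force=None): opening from 0.0 (shut) to 1.0 (fully open); grip_force is the grip in N (None keeps the last); returns when the fingers have stopped.
- hold(seconds).
- solve_ik(position, orientation): joint angles nearest the present ones, or None.
- camera(name): name is "side" or "top" or "wrist"; returns the picture (480x640x3 uint8, red, green, blue); there is no depth.
- camera_model(name): a dict with "fx", "fy", "cx", "cy" (pixels), "cam_to_world" (4x4, takes a point from camera to world coordinates); the wrist camera has in their place "tool_from_camera" (4x4, takes a point from camera to tool coordinates, whose origin is the TCP and whose axes are the flange's). Camera axes: x right, y down, z forward; pixel columns grow to the right and rows downward; lengths in mm; the calibration is good to about 2 mm. A picture is of the moment at which its call begins: read the wrist's pose just before it. camera_model takes no time and is no camera call.
A pose or a line that the arm cannot do raises PlanningError and nothing moves.
- finish_job(): hands the job in, once; it reports no verdict.
Readings, each from a call of its own:
- current_t(): time.
- current_joint_pos(): joint angles.
- current_qd(): joint speeds.
- current_joint_torque(): joint torques, N m.
- current_position(): TCP position.
- current_tcp_rot(): TCP orientation.
- current_force(): force on the tool from outside, world axes, zero at the start.
- current_torque(): the same for the moment, N m.
- current_width(): opening from 0.0 (shut) to 1.0 (fully open).
Only numpy, scipy, OpenCV 4.12 (cv2) and the standard library are available. Lean on these libraries where they do the work, as an engineer would, in place of code of your own. Each camera call takes 0.05 s, during which the arm holds its last target. There are 200 camera calls.

## Task

Load the slide dryer. Take the sprung clip off the rail and park it on the upright plate of its stand; then hang every glass slide hanger that is on the bench over the bare front part of the rail and slide it along the rail through the hood's mouth, until all of them hang wholly inside the hood. Last, clip the clip onto the bare rail in front of the hood again, so that no hanger can slide out. Leave the covered glass dish nearest the robot where it is.

Things in the scene. Friction and masses are not known exactly. Their poses are not given: they have to be found in the camera images.
- dryer: Fixed slide dryer, left of centre: base plate 293 x 110 mm, a bare horizontal steel rail in front, a white hood with clear sides over the rail's rear part. Origin: on the bench under the rail, at the hood's mouth. x along the rail into the hood (about away from the robot), y across, z up. Hood: x 0 to 165 mm; blower box behind to x 209 mm, lower than the roof.
- rail_free_end (a point): Centre of the rail's top edge at its free front end (dryer x -112, z 115 mm). The rail is a flat bar 6 mm wide, 22 mm high, bare and open above from here to the hood; a 6 mm wide post carries it from below at x -110 to -98 mm.
- hood_mouth (a point): Centre of the rail's top edge at the hood's mouth (dryer x 0, z 115 mm). Inside, 70 mm is free across (y -35 to 35). Roof underside z 138, top z 142 mm; over the rail a roof slot 18 mm wide (y -9 to 9), open at the mouth, lets the hangers' stems through, so they go in and out only along the rail.
- rail_back (a point): Centre of the rail's top edge at the inner face of the hood's closed back wall (dryer x 165, z 115 mm); four 38 mm hangers fit in a row between mouth and wall.
- hanger_a: Slide hanger, about 120 g, 130 mm high: steep A-frame of two glass plates, 38 mm long (x), 54 mm wide (y) at its feet, 36 mm free between them. Origin: centre of underside. The crown's underside (14 mm wide, z 58 mm) rests on the rail: hung, origin is 57 mm up. Crown top z 66; stem 8 mm; black grip block 20 (x) x 14 (y) mm, z 100 to 130: grip across y. x goes along the rail, either way.
- hanger_b: Another slide hanger, the same as hanger_a. Three or four are there in all; a missing one is absent.
- hanger_c: Another slide hanger, the same as hanger_a. Three or four are there in all; a missing one is absent.
- clip_stand: Fixed stand on the right for parking the clip: a base 80 x 60 x 10 mm with an upright steel plate 60 mm long (x), 6 mm thick (y), its free top edge at z = 68 mm. Origin: centre of its underside.
- clip: Sprung steel clip, 45 g, 24 mm wide (x), on the bare rail at the start. Origin: midway between the jaw pads, 10 mm below the gripped edge's top at the start. z from jaws to handles, x along the hinge and the gripped edge. Pads reach z -6 mm; hinge at z 34 (8 mm barrel, an edge can go up to z 28). The body is one half of the clip: squeezed fully, its z leans 0.2 rad in the hand about x.
- clip_handles (a point): Midway between the clip's handles, clip z 60 mm: squeeze here along y. Handles run from the hinge to z 70 mm, flaring to about 39 mm over all when the clip is on an edge, about 25 mm and parallel when squeezed to the stop; 8 to 10 N squeezes it, 25 to 30 N holds it firmly. Jaws then gape about 20 mm.
- clip_jaw (a joint): opening of the clip's jaws, rad: 0 when gripping a 6 mm thick edge (the stand's plate or the rail), -0.12 empty and shut, 0.40 fully squeezed open
- petri_a: covered glass dish, 100 mm across, 17 mm high, to the right near the bench edge; leave it where it is
- hanger_d: Another slide hanger, the same as hanger_a. Three or four are there in all; a missing one is absent.
Not all that is in view belongs to the job. Leave any green look-alike of the hanger_a alone.

How it is judged:
By the outcome, as a careful person would: the job done as asked, in the order asked, and still so for the second after the job is handed in, with the robot touching nothing.
Of hanger_a, hanger_b, hanger_c, hanger_d only 3 to 4 are there at a start; the rules pass over those that are not, and their reading is None.
At some moment in a run one of hanger_a, hanger_b, hanger_c, hanger_d may be knocked a few centimetres aside while the robot is not near it.
It also fails if it takes over 210 s, if anything falls off the work surface, if the arm or the gripper's body presses on something with over 40 N, if the wrist force passes 120 N, or if a joint passes its speed limit or range.

## Working session

There is one attempt and no reset: what is moved stays moved. The work goes in short steps, each a Python script; the robot and the scene stay as the last script left them, time stands still between calls to the robot, and variables do not carry over. Pictures are saved under pics/ and viewed, about 12 in all and at most 16, crops included, and the job is handed in when it is done.

```bash
ls; mkdir -p pics; python3 - <<'E'
from bench import *
import cv2,numpy as np
np.set_printoptions(precision=4,suppress=True)
for n in("top","side","wrist"):
    im=camera(n); cv2.imwrite(f"pics/{n}0.png",im[:,:,::-1]); 
    m=camera_model(n); print(n,m)
print(current_tcp_rot(),current_position(),grip_depth,current_t())
E
```

```text
pics
top {'fx': 470.2083533827217, 'fy': 470.2083533827217, 'cx': 324.588150652644, 'cy': 245.3625343431979, 'cam_to_world': array([[  -0.029 ,   -0.9984,    0.0489,  450.9024],
       [  -0.9995,    0.0296,    0.0107,  -21.3672],
       [  -0.0121,   -0.0485,   -0.9987, 1193.9536],
       [   0.    ,    0.    ,    0.    ,    1.    ]])}
side {'fx': 605.2304472208144, 'fy': 605.2304472208144, 'cx': 326.3365551537407, 'cy': 227.83707743440175, 'cam_to_world': array([[ -0.8356,  -0.2892,   0.4671, -75.4058],
       [ -0.5494,   0.4444,  -0.7075, 832.2243],
       [ -0.003 ,  -0.8478,  -0.5303, 773.3749],
       [  0.    ,   0.    ,   0.    ,   1.    ]])}
wrist {'fx': 360.7609127427901, 'fy': 360.7609127427901, 'cx': 321.65971087931365, 'cy': 239.57724187647895, 'tool_from_camera': array([[  -0.0003,   -0.9484,   -0.3171,   81.5329],
       [   1.    ,   -0.0002,   -0.0003,    0.3069],
       [   0.0002,   -0.3171,    0.9484, -180.4879],
       [   0.    ,    0.    ,    0.    ,    1.    ]])}
[ 0.9876  0.1572  0.     -0.0006] [ 178.5514 -546.1033  192.5063] -18.700000000000003 0.15
```

View pics/top0.png

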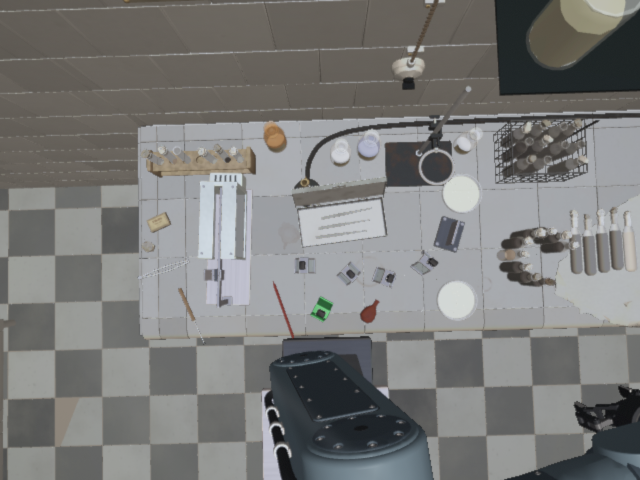

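View pics/side0.png

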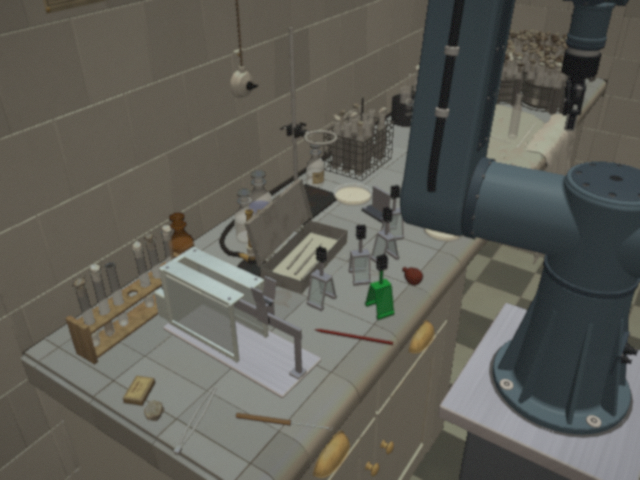

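```bash
cat > h.py <<'E'
from bench import *
import cv2,numpy as np
from scipy.spatial.transform import Rotation as R
np.set_printoptions(precision=3,suppress=True)
def c2w(name):
    m=camera_model(name)
    if name!="wrist": return m["cam_to_world"]
    T=np.eye(4);T[:3,:3]=R.from_quat(current_tcp_rot()).as_matrix();T[:3,3]=current_position()
    return T@m["tool_from_camera"]
def shot(name,fn=None):
    """picture (BGR) with its camera (K params, pose)"""
    m=camera_model(name);cam=(np.array([m["fx"],m["fy"],m["cx"],m["cy"]]),c2w(name))
    im=camera(name)[:,:,::-1].copy()
    if fn: cv2.imwrite("pics/"+fn+".png",im);np.savez("pics/"+fn+".npz",k=cam[0],T=cam[1])
    return im,cam
def load(fn): d=np.load("pics/"+fn+".npz");return d["k"],d["T"]
def ray(cam,uv):
    k,T=cam;d=T[:3,:3]@np.array([(uv[0]-k[2])/k[0],(uv[1]-k[3])/k[1],1]);return T[:3,3],d/np.linalg.norm(d)
def onplane(cam,uv,z): o,d=ray(cam,uv);return o+d*(z-o[2])/d[2]
def tri(obs):
    """least squares point of rays [(cam,uv)..], worst miss"""
    A=np.zeros((3,3));b=np.zeros(3);rs=[ray(*o) for o in obs]
    for o,d in rs: P=np.eye(3)-np.outer(d,d);A+=P;b+=P@o
    p=np.linalg.solve(A,b);return p,max(np.linalg.norm((np.eye(3)-np.outer(d,d))@(p-o)) for o,d in rs)
def proj(cam,p):
    k,T=cam;q=T[:3,:3].T@(np.asarray(p)-T[:3,3]);return np.array([k[0]*q[0]/q[2]+k[2],k[1]*q[1]/q[2]+k[3]])
def down(yaw):
    """tool pointing down; jaw axis (tool y) at world angle yaw, nearest half turn chosen by caller"""
    y=np.array([np.cos(yaw),np.sin(yaw),0]);z=np.array([0,0,-1.]);return R.from_matrix(np.c_[np.cross(y,z),y,z]).as_quat()
E
python3 - <<'E'
from h import *
im,c=shot("top","t1"); s,cs=shot("side","s1")
cv2.imwrite("pics/t1c.png",cv2.resize(im[160:330,130:500],None,fx=2.16,fy=2.16,interpolation=cv2.INTER_CUBIC))
for n,uv,z in [("h1",(303,265),125),("h2",(348,272),125),("h3",(387,278),125),("h4",(431,262),125),("clip",(213,272),150),("railend",(224,301),115),("mouth",(219,258),115),("stand",(449,233),68),("green",(321,312),125),("petri",(457,300),17)]:
    print(n,onplane(c,uv,z)[:2])
for n,u,v in [("h1",(303,265),(321,254)),("h2",(348,272),(361,231)),("h3",(387,278),(387,214)),("h4",(431,262),(395,190))]: print(n,*tri([(c,u),(cs,v)]))
R0=R.from_quat(current_tcp_rot()).as_matrix();print(R0)
E
```

```text
h1 [459.975  40.437]
h2 [441.141 -61.246]
h3 [ 425.025 -149.067]
h4 [ 458.316 -249.864]
clip [450.048 239.544]
railend [382.98  224.193]
mouth [481.776 233.889]
stand [ 526.764 -307.761]
green [352.658   2.579]
petri [ 362.927 -333.555]
h1 [459.837  40.776 116.833] 0.2468074316879752
h2 [437.44  -63.549 121.315] 4.25740240211168
h3 [ 423.014 -150.497  122.406] 2.2396345516297975
h4 [ 456.748 -250.97   124.103] 1.8120075317293785
[[ 0.951  0.311 -0.   ]
 [ 0.311 -0.951  0.001]
 [ 0.    -0.001 -1.   ]]
```

View pics/t1c.png

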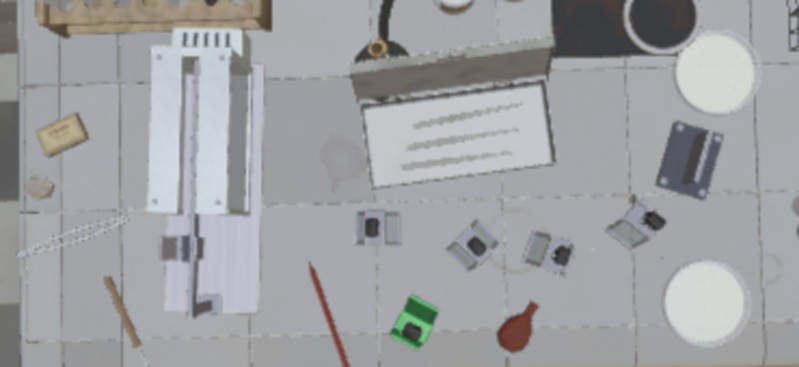

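```bash
python3 - <<'E'
from h import *
q=down(-np.pi/2)
for i,p in enumerate([(470,-310,270),(440,-200,270),(430,-50,270),(430,190,270),(430,270,270)]):
    try: move_pose(p,q)
    except PlanningError as e: print(i,e); continue
    shot("wrist",f"w{i}"); print(i,current_t(),current_joint_pos())
a=[cv2.imread(f"pics/w{i}.png") for i in range(5)]
b=[cv2.resize(x,(400,300),interpolation=cv2.INTER_AREA) for x in a]
cv2.imwrite("pics/m1.png",np.vstack([np.hstack(b[:2]),np.hstack([b[2],b[4]])]))
E
```

```text
0 1.725 [-0.796  0.1    1.544 -0.     1.498  0.776]
1 2.3083 [-0.674 -0.087  1.731 -0.     1.497  0.898]
2 3.0083 [-0.393 -0.211  1.839 -0.     1.513  1.179]
3 4.0083 [ 0.16  -0.119  1.76  -0.001  1.5    1.733]
4 4.475 [ 0.325 -0.029  1.676 -0.001  1.495  1.896]
```

View pics/m1.png

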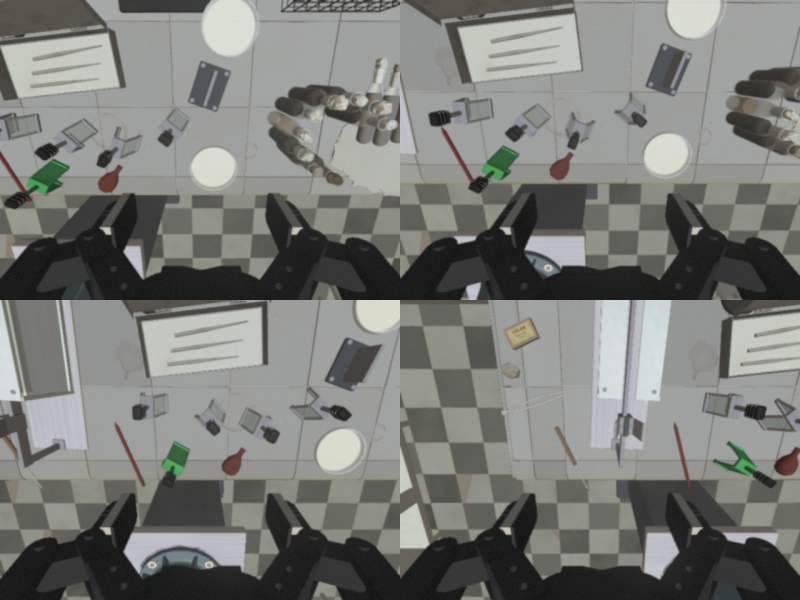

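View pics/w3.png

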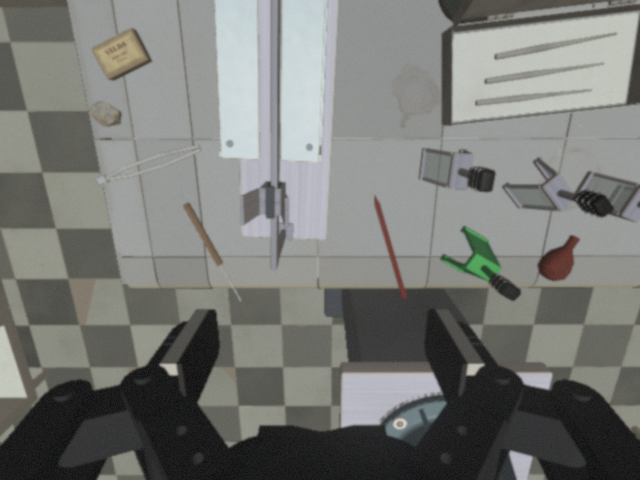

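```bash
python3 - <<'E'
from h import *
a=cv2.imread("pics/w3.png")[130:280,205:338];b=cv2.imread("pics/w4.png")[130:280,300:433]
cv2.imwrite("pics/m2.png",cv2.resize(np.hstack([a,b]),None,fx=3,fy=3,interpolation=cv2.INTER_CUBIC))
E
```

```text
(no output)
```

View pics/m2.png

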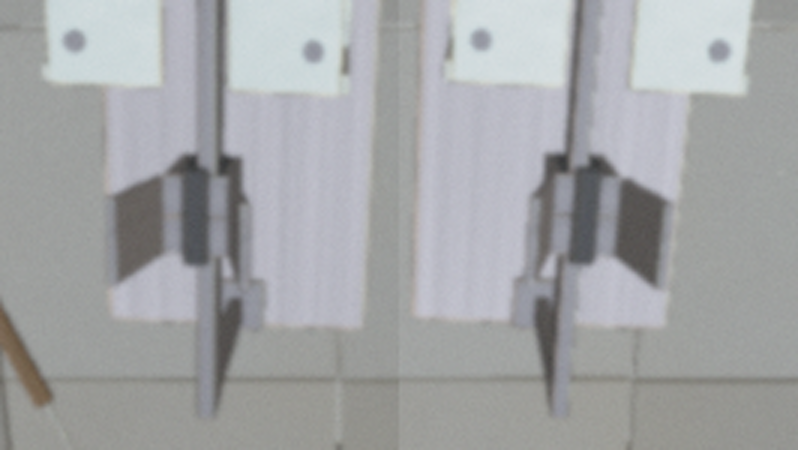

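```bash
cat > m.py <<'E'
from h import *
c3,c4=load("w3"),load("w4")
f3=lambda x,y:(205+x/3,130+y/3); f4=lambda x,y:(300+(x-399)/3,130+y/3)
P={}
for n,a,b in [("end",(207,416),(560,416)),("railmouth",(207,90),(584,90)),("roofL",(45,80),(448,80)),("slotL",(160,86),(571,86)),("slotR",(229,89),(632,89)),("roofR",(344,94),(748,93)),
  ("boltL",(75,41),(481,40)),("boltR",(314,51),(719,51)),
  ("hLback",(113,193),(532,197)),("hRfront",(247,285),(661,287)),("hRback",(246,205),(668,200)),("hLfront",(110,283),(531,280)),("barrelF",(195,264),(583,264)),("barrelB",(195,168),(585,168))]:
    P[n],e=tri([(c3,f3(*a)),(c4,f4(*b))]); print(n,P[n],round(e,1))
d=P["roofL"]-P["roofR"];print("yaw from roof",np.arctan2(d[1],d[0])-np.pi/2, np.linalg.norm(d))
d=P["railmouth"]-P["end"];print("yaw from rail",np.arctan2(d[1],d[0]),np.linalg.norm(d))
d=P["boltL"]-P["boltR"];print("yaw bolts",np.arctan2(d[1],d[0])-np.pi/2)
for z in (115,):
  for n,a,b in [("end",(207,416),(560,416)),("railmouth",(207,90),(584,90)),("slot3",(208,148),(571,150))]:print(n,onplane(c3,f3(*a),z),onplane(c4,f4(*b),z))
E
python3 m.py
```

```text
end [368.478 236.771 113.584] 0.1
railmouth [476.248 232.276 112.154] 0.1
roofL [482.163 273.575 141.638] 0.1
slotL [481.397 240.047 150.495] 0.1
slotR [479.735 222.207 142.482] 0.1
roofR [478.628 190.099 143.942] 0.0
boltL [492.813 264.407 141.336] 0.0
boltR [489.925 198.394 141.234] 0.1
hLback [454.896 251.146 167.63 ] 0.6
hRfront [430.731 216.203 170.778] 0.4
hRback [453.561 215.734 171.037] 0.5
hLfront [433.744 251.558 176.759] 0.3
barrelF [429.156 234.112 142.174] 0.1
barrelB [456.334 233.753 135.397] 0.1
yaw from roof -0.04232441820092081 83.58344179465223
yaw from rail -0.04168786525038171 107.87374399198306
yaw bolts -0.04372388634963387
end [369.209 236.562 115.   ] [368.954 236.904 115.   ]
railmouth [476.669 231.907 115.   ] [476.432 232.586 115.   ]
slot3 [459.05 232.36 115.  ] [458.194 235.976 115.   ]
```

```bash
python3 - <<'E'
from h import *
L=[("w0",(333,138)),("w1",(429,110)),("w2",(235,165)),("w2",(335,185)),("w1",(275,215)),("w0",(280,200))]
t=[]
for n,(u,v) in L:
    a=cv2.imread(f"pics/{n}.png")[v-50:v+50,u-50:u+50]; t.append(cv2.resize(a,(260,260),interpolation=cv2.INTER_CUBIC))
cv2.imwrite("pics/m3.png",np.vstack([np.hstack(t[:3]),np.hstack(t[3:])]))
E
```

```text
(no output)
```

View pics/m3.png

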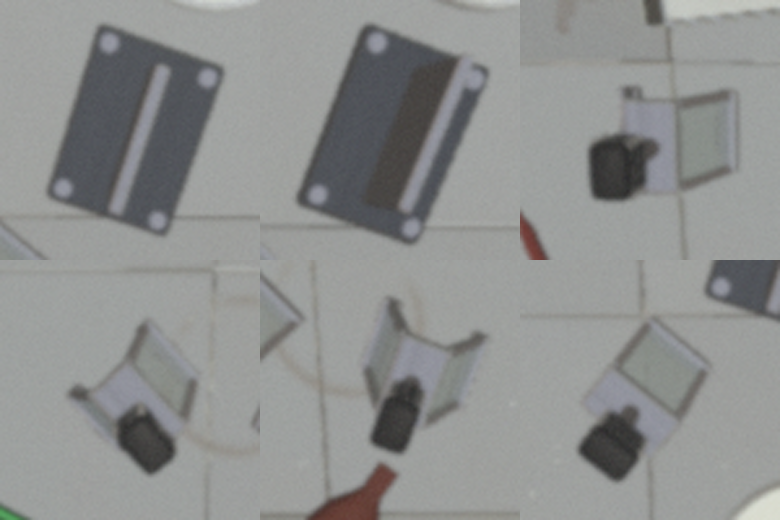

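```bash
python3 - <<'E'
from h import *
w=[load(f"w{i}") for i in range(3)]
g=lambda x,y,c,col,row:(c[0]-50+(x-260*col)/2.6,c[1]-50+(y-260*row)/2.6)
A=lambda x,y:g(x,y,(333,138),0,0);B=lambda x,y:g(x,y,(429,110),1,0)
p,e=tri([(w[0],A(162,67)),(w[1],B(464,58))]);q,e2=tri([(w[0],A(118,212)),(w[1],B(407,210))])
print("plate",p,q,e,e2,np.linalg.norm(p-q),(p+q)/2,np.arctan2(*(p-q)[1::-1]))
P=[onplane(w[0],A(*c),10)for c in((100,25),(222,68),(165,235),(48,193))];print("base",np.mean(P,0),[np.linalg.norm(P[i]-P[i-1]) for i in range(4)],np.arctan2(*(P[0]-P[3])[1::-1]))
def yaw(cam,a,b,z):
    d=onplane(cam,a,z)-onplane(cam,b,z);return np.arctan2(d[1],d[0])%np.pi,np.linalg.norm(d)
for n,i,c,col,row,f,b in [("h1",2,(235,165),2,0,((676,98),(680,192)),((737,90),(737,168))),("h2",2,(335,185),0,1,((128,365),(180,425)),((150,320),(198,380))),
 ("h3",1,(275,215),1,1,((445,355),(427,425)),((483,338),(455,400))),("h4",0,(280,200),2,1,((613,368),(680,418)),((652,320),(708,365)))]:
    print(n,yaw(w[i],*[g(*x,c,col,row)for x in f],66),yaw(w[i],*[g(*x,c,col,row)for x in b],0))
def blacks(k):
    im=cv2.imread(f"pics/w{k}.png");m=(im.max(2)<70).astype(np.uint8);m[290:]=0
    m=cv2.morphologyEx(m,cv2.MORPH_OPEN,np.ones((7,7)))
    n,_,s,c=cv2.connectedComponentsWithStats(m);return [(c[j].round(1),s[j,4]) for j in range(1,n) if 80<s[j,4]<1500]
for k in range(3): print(k,blacks(k))
E
```

```text
plate [ 555.883 -334.892   63.483] [ 500.266 -318.016   65.881] 0.035805225409162346 0.10111324292257376 58.171028981331446 [ 528.075 -326.454   64.682] -0.2945962977916044
base [ 528.512 -325.817   10.   ] [np.float64(76.15867783988669), np.float64(56.91138978848452), np.float64(77.55738658111119), np.float64(57.77584751242525)] -0.3218268086797169
h1 (np.float64(3.1176015701522566), np.float64(37.87856739324241)) (np.float64(3.0946388735188197), np.float64(36.46184548103796))
h2 (np.float64(0.7224452363603254), np.float64(33.1576619849143)) (np.float64(0.6951757697037719), np.float64(36.8147302492631))
h3 (np.float64(2.8729286602375224), np.float64(31.64620717855163)) (np.float64(2.713648275818943), np.float64(34.29004457313904))
h4 (np.float64(0.9059047208591117), np.float64(34.456254277426275)) (np.float64(0.8819536935969923), np.float64(34.07205491810165))
0 [(array([469.2, 158.9]), np.int32(1180)), (array([547.4, 184.6]), np.int32(626)), (array([444.3, 218.2]), np.int32(415)), (array([265.2, 221.2]), np.int32(296)), (array([ 74. , 241.9]), np.int32(545)), (array([166. , 254.8]), np.int32(360))]
1 [(array([ 62.8, 189.5]), np.int32(609)), (array([183.1, 212.6]), np.int32(417)), (array([277.2, 225.5]), np.int32(257))]
2 [(array([221.4, 179.7]), np.int32(363)), (array([545.5, 180.4]), np.int32(442)), (array([  4.5, 204.4]), np.int32(238)), (array([432.4, 217. ]), np.int32(260)), (array([271.4, 282.9]), np.int32(211))]
```

```bash
cat >> h.py <<'E'
YD=-0.043; M=np.array([480.6,231.9])   # dryer yaw, mouth
def D(x,y=0): return M+np.array([[np.cos(YD),-np.sin(YD)],[np.sin(YD),np.cos(YD)]])@[x,y]
QD=down(-np.pi/2+YD)
SP=np.array([528.3,-326.1]); SY=-0.31; QS=down(-np.pi/2+SY)
def st(s=""): print(s,"t",round(current_t(),1),"p",np.array(current_position()),"w",round(current_width(),3),"F",np.array(current_force()))
E
python3 - <<'E'
from h import *
c=D(-37.5); print(c)
move_pose([*c,215],QD); command_gripper(1.0)
move_linear([*c,146],feed=80); st("down")
command_gripper(0.0,30); hold(.3); st("squeezed")
shot("wrist","c1"); 
move_linear([*c,185],feed=60); st("up")
move_linear([*c,235],feed=100); hold(.2); st("up")
im,_=shot("wrist","c2"); s,_=shot("side","c2s")
cv2.imwrite("pics/m4.png",np.hstack([im[120:480,140:500],cv2.resize(s[180:360,120:320],(400,360),interpolation=cv2.INTER_CUBIC)]))
E
```

```text
[443.135 233.512]
down t 6.1 p [443.626 233.654 146.572] w 1.0 F [-0.423  0.079  0.067]
squeezed t 7.2 p [443.124 233.512 145.984] w 0.004 F [-0.187  0.64  -0.117]
up t 8.0 p [442.935 233.468 184.809] w -0.0 F [-0.111 -0.329 -0.437]
up t 8.8 p [442.642 233.372 234.109] w 0.002 F [ 0.151 -0.103  0.31 ]
```

View pics/m4.png

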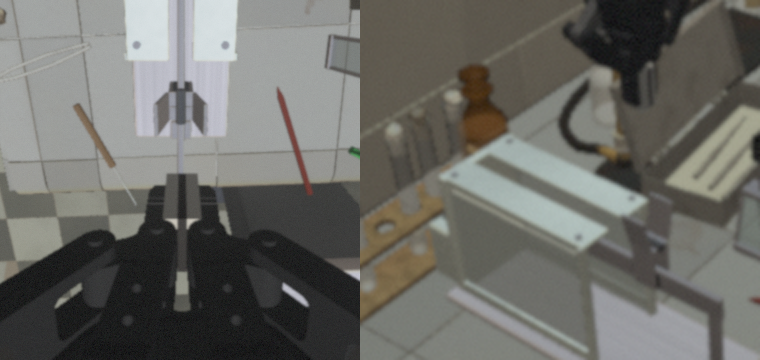

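```bash
python3 - <<'E'
from h import *
for n in("c1","c2"):
    c=load(n); print(n,[proj(c,[*D(-37.5),z]).round() for z in (105,139,175)], proj(c,[*D(-112),115]),proj(c,[*D(0,35),142]), "tcp",proj(c,(c[1]@np.linalg.inv(camera_model('wrist')['tool_from_camera']))[:3,3]))
a=cv2.imread("pics/c1.png");b=cv2.imread("pics/c2.png")
cv2.imwrite("pics/m5.png",np.hstack([cv2.resize(x[140:400,220:420],(400,520),interpolation=cv2.INTER_CUBIC) for x in(a,b)]))
E
```

```text
c1 [array([321., 251.]), array([321., 271.]), array([321., 302.])] [321.387 356.436] [254.411 207.801] tcp [321.279 276.53 ]
c2 [array([321., 215.]), array([321., 226.]), array([321., 241.])] [321.222 296.257] [274.712 179.756] tcp [321.279 276.53 ]
```

View pics/m5.png

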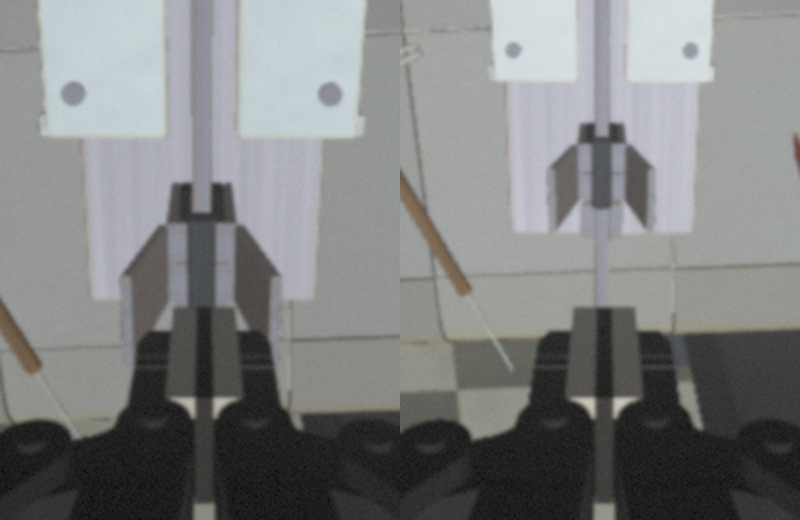

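```bash
python3 - <<'E'
from h import *
ct,cs=load("t1"),load("s1")
for n,p in [("tcp",(442.6,233.4,234)),("roofL",(482.2,273.6,142)),("roofR",(478.6,190.1,142)),("end",(368.8,236.7,115)),("base-stand",(528.3,-326,68)),("handlemid",(443.2,233.6,172))]: print(n,proj(ct,p),proj(cs,p))
t=cv2.imread("pics/t1.png");s=cv2.imread("pics/c2s.png")
cv2.imwrite("pics/m6.png",np.hstack([cv2.resize(s[180:300,200:320],(480,480),interpolation=cv2.INTER_CUBIC),cv2.resize(t[230:320,190:250],(320,480),interpolation=cv2.INTER_CUBIC)]))
E
```

```text
tcp [205.821 275.892] [261.322 254.113]
roofL [198.51  258.069] [230.324 304.66 ]
roofR [235.652 258.583] [263.816 279.62 ]
end [218.667 307.375] [300.326 329.962]
base-stand [456.614 232.132] [381.296 190.364]
handlemid [213.259 275.153] [263.238 285.488]
```

View pics/m6.png

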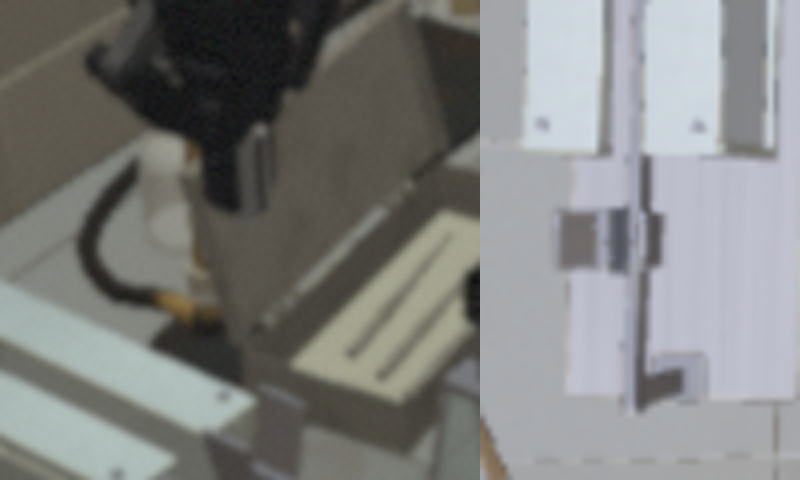

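```bash
python3 - <<'E'
from h import *
from scipy.optimize import brentq
cs=load("s1");cw=load("c2");p0=np.array([442.64,233.37,234.1])
for dx,dy in((-11,9),(-11,0),(0,0),(11,9)): print("side",dx,dy,brentq(lambda z:proj(cs,p0+[dx,dy,z])[1]-233,-60,150))
for x in (11,0,-11): print("wrist x",x,brentq(lambda z:proj(cw,p0+[x,0,z])[1]-294,-60,150), "top of light face", brentq(lambda z:proj(cw,p0+[x,0,z])[1]-339,-60,150))
s=cv2.imread("pics/c2s.png");w=cv2.imread("pics/c2.png")
print(s[225:245,252:270].max(2)); print(w[255:345:5,321-12:321+14:4].max(2))
E
```

```text
side -11 9 47.86940964883618
side -11 0 43.0616755326322
side 0 0 39.23676253584635
side 11 9 40.21958365526455
wrist x 11 42.10653358766343 top of light face 75.16440462153152
wrist x 0 20.68018945745022 top of light face 58.86093551152741
wrist x -11 -0.7461546727629638 top of light face 42.557466401523385
[[30 28 30 28 33 26 37 47 64 74 74 68 57 56 67 70 72 82]
 [33 30 28 27 27 29 37 45 60 73 76 71 60 55 67 73 74 84]
 [31 30 27 28 24 27 32 46 62 73 75 70 57 57 70 77 82 85]
 [35 31 32 29 28 28 31 44 59 73 76 71 62 56 66 78 84 89]
 [37 32 29 30 28 23 30 38 60 70 74 73 63 59 66 80 84 90]
 [51 40 33 31 23 24 28 41 57 72 76 75 64 57 66 81 89 89]
 [67 56 46 39 34 28 30 36 57 70 76 75 66 58 66 80 88 89]
 [79 72 65 56 49 41 41 50 64 74 79 76 69 66 73 84 87 87]
 [85 83 81 74 68 60 61 65 71 78 76 77 75 78 82 88 88 87]
 [84 86 86 83 82 77 77 76 78 81 82 83 85 86 88 90 88 91]
 [85 87 90 88 88 85 85 85 86 86 86 88 88 87 90 89 89 88]
 [82 87 88 90 90 90 88 87 86 87 89 90 88 90 89 89 89 88]
 [79 86 86 89 89 89 86 88 88 88 89 89 87 89 91 92 88 89]
 [79 84 85 90 88 89 90 88 86 90 89 87 90 90 88 90
[... 209 characters left out ...]
8 88 89 89 91 89 90 88 88]
 [78 77 81 82 84 85 85 87 87 90 89 89 87 89 89 88 86 86]
 [78 77 79 82 83 83 86 87 89 89 88 88 89 88 89 90 88 84]]
[[181 160 151 164 157 162 199]
 [163 164 150 164 158 166 163]
 [167 164 147 164 167 166 166]
 [166 166 144 162 164 166 164]
 [144 140 136 159 140 145 143]
 [159 160 141 160 160 160 160]
 [158 157 141 160 159 161 156]
 [159 160 139 159 160 159 159]
 [ 86  87  81  45  64  90  88]
 [ 90  86  80  44  51  86  86]
 [ 87  87  80  33  59  89  84]
 [ 82  86  74  43  58  86  87]
 [ 85  86  75  39  51  85  85]
 [ 85  88  72  41  48  85  84]
 [ 88  85  66  37  46  87  85]
 [ 81  87  68  37  43  85  82]
 [ 85  82  64  38  43  84  81]
 [168 196 141  68  83 198 183]]
```

```bash
cat >> h.py <<'E'
OFF=41  # measured: real fingertips lie 41 mm behind the reported TCP
def gp(xy,z): return [xy[0],xy[1],z-18.7-OFF]   # TCP command for a grasp point at height z
E
python3 - <<'E'
from h import *
c=D(-37.5)
command_gripper(1.0)
for z in (190,178,170,165):
    move_linear(gp(c,z),feed=80); st(z)
    if np.linalg.norm(current_force())>6: break
else:
    command_gripper(0.0,28); hold(.2); st("squeezed"); shot("wrist","c3")
    if current_width()>.1:
        move_linear(gp(c,205),feed=50); st("up")
        move_linear(gp(c,235),feed=100); hold(.2); st("up")
    shot("side","c4s");shot("wrist","c4")
s=cv2.imread("pics/c4s.png");a=cv2.imread("pics/c3.png");b=cv2.imread("pics/c4.png")
cv2.imwrite("pics/m7.png",np.hstack([cv2.resize(s[180:320,190:310],(343,400),interpolation=cv2.INTER_CUBIC)]+[cv2.resize(x[160:360,270:380],(220,400),interpolation=cv2.INTER_CUBIC) for x in(a,b)]))
E
```

```text
190 t 11.2 p [443.59  233.642 130.891] w 1.003 F [-0.619  0.012 -0.502]
178 t 11.5 p [442.55  233.379 117.724] w 0.998 F [-0.809 -0.67  -0.481]
170 t 11.7 p [442.696 233.406 109.863] w 1.0 F [ 1.099 -0.996  0.178]
165 t 12.0 p [442.869 233.453 105.017] w 1.001 F [0.436 0.403 0.398]
squeezed t 12.8 p [443.121 233.486 105.273] w 0.27 F [-0.433  0.246 -0.44 ]
up t 13.8 p [442.851 233.431 144.961] w 0.271 F [-0.304 -0.763 -0.976]
up t 14.4 p [442.598 233.348 174.482] w 0.265 F [-0.182 -0.337 -1.218]
```

View pics/m7.png

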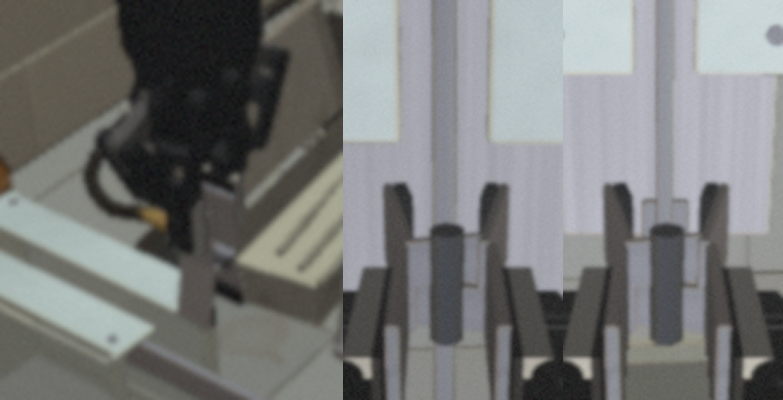

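```bash
python3 - <<'E'
from h import *
move_pose([443,200,185],QD)
move_pose([SP[0],SP[1],150],QS); hold(.2)
move_linear([SP[0],SP[1],100],feed=100); shot("wrist","k1")
move_linear([SP[0],SP[1],58.5],feed=40); hold(.1); st("low")
command_gripper(0.8,28); hold(.2); st("open")
move_linear([SP[0],SP[1],170],feed=120); st("up")
move_linear([SP[0]-30,SP[1],170],feed=120)
shot("wrist","k2")
b=cv2.imread("pics/k1.png")[160:460,220:420];a=cv2.imread("pics/k2.png")[60:300,220:420]
cv2.imwrite("pics/m8.png",np.hstack([cv2.resize(b,(400,600)),cv2.resize(a,(400,480))[:600].copy() if 0 else cv2.copyMakeBorder(cv2.resize(a,(400,480)),0,120,0,0,0)]))
E
```

```text
low t 18.9 p [ 528.531 -326.319   58.903] w 0.266 F [-0.907 -0.226 -0.369]
open t 19.6 p [ 528.318 -326.092   58.492] w 0.799 F [-0.521 -0.355 -0.388]
up t 20.7 p [ 527.784 -325.62   168.917] w 0.798 F [-0.14  -0.18  -0.054]
```

View pics/m8.png

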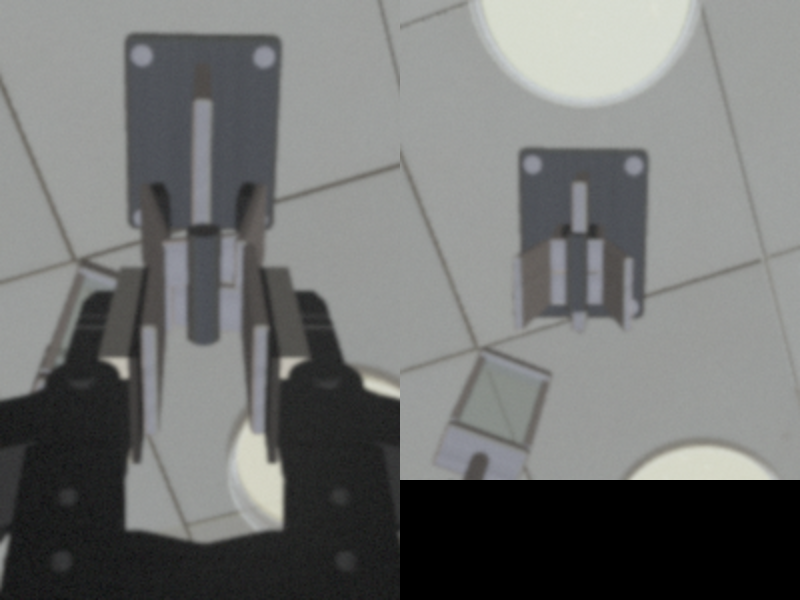

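```bash
cat >> h.py <<'E'
QL=down(-np.pi/2)
def block(xy,z=130):
    """black grip block nearest to xy in the wrist view: centroid pixel, rect, cam"""
    im,cam=shot("wrist"); m=(im.max(2)<75).astype(np.uint8); m[285:]=0
    m=cv2.morphologyEx(m,cv2.MORPH_OPEN,np.ones((5,5)))
    n,l,s,c=cv2.connectedComponentsWithStats(m)
    k=min((j for j in range(1,n) if s[j,4]>80),key=lambda j:np.linalg.norm(onplane(cam,c[j],z)[:2]-xy))
    r=cv2.minAreaRect(np.argwhere(l==k)[:,::-1].astype(np.float32)); return c[k],r,cam
def look(xy):
    """stand the wrist camera plumb above the block twice; -> block xy, long-axis yaw, height"""
    xy=np.array(xy,float); obs=[]
    for z in (200,150,150):
        move_pose([xy[0]-81.5,xy[1],z],QL); hold(.15)
        c,r,cam=block(xy); p=onplane(cam,c,130)[:2]; print(" look",z,p,r[1],"moved",np.linalg.norm(p-xy)); xy=p; obs.append((cam,r[0]))
    b=cv2.boxPoints(r); e=max((b[1]-b[0],b[2]-b[1]),key=np.linalg.norm)
    d=onplane(cam,b[0]+e,130)-onplane(cam,b[0],130); yaw=np.arctan2(d[1],d[0]); yaw=(yaw+np.pi/2)%np.pi-np.pi/2
    s=np.array(r[1])*(cam[1][2,3]-130)/360.8
    # height: separate look from a shifted place
    move_pose([xy[0]-81.5-40,xy[1]-60,150],QL); hold(.15); c2,r2,cam2=block(xy)
    t,e=tri([obs[-1],(cam2,r2[0])]); print(" size",s,"yaw",yaw,"tri",t,e); return xy,yaw,t
def hang(xy0,slot,xh=-58):
    xy,yaw,t=look(xy0); assert np.linalg.norm(xy-xy0)<80 and 100<t[2]<140
    q=down(yaw-np.pi/2)
    command_gripper(0.6,40); move_pose(gp(xy,160),q); move_linear(gp(xy,117),feed=100); st("at")
    command_gripper(0.0,40); hold(.1); st("grip"); 
    if current_width()<.1 or current_width()>.25: print("BAD GRIP"); return False
    move_linear(gp(xy,260),feed=150); move_pose(gp(D(xh),265),QD); hold(.2); st("over"); shot("wrist","over%d"%slot)
    if current_width()<.1: print("LOST"); return False
    move_linear(gp(D(xh),190),feed=100); move_linear(gp(D(xh),174.5),feed=30); st("hung")
    if np.linalg.norm(current_force())>15: print("FORCE"); return False
    n=max(2,int((slot-xh)/20))
    for x in np.linspace(xh,slot,n+1)[1:]:
        move_linear(gp(D(x),174.5),feed=70)
        if np.linalg.norm(current_force())>15: st("FORCE at %g"%x); return False
    hold(.15); st("in"); move_linear(gp(D(slot),173.8),feed=20); command_gripper(0.45,40); move_linear(gp(D(slot),235),feed=120); st("done"); return True
E
python3 - <<'E'
from h import *
print(hang((457,-251),143))
E
```

```text
look 200 [ 460.021 -253.362] (16.4737548828125, 23.141700744628906) moved 3.8350138993401823
 look 150 [ 458.346 -256.442] (35.55924987792969, 24.646888732910156) moved 3.5062653779997004
 look 150 [ 458.329 -256.367] (36.06244659423828, 24.748735427856445) moved 0.0766549575292596
 size [20.062 13.768] yaw 0.8036178368514513 tri [ 458.086 -256.305  116.727] 0.14248370755240694
at t 25.1 p [ 458.2   -257.016   57.694] w 0.603 F [0.256 0.407 0.768]
grip t 25.6 p [ 458.874 -256.659   57.985] w 0.162 F [0.732 0.754 5.052]
over t 28.7 p [423.013 233.812 205.255] w 0.158 F [ 0.987 -0.111 -0.816]
hung t 30.3 p [422.462 234.337 114.952] w 0.157 F [-2.644 -1.22   5.416]
in t 34.8 p [623.477 225.811 114.977] w 0.155 F [0.118 0.75  5.025]
done t 36.1 p [623.097 225.709 174.807] w 0.449 F [ 0.438  0.011 -0.638]
True
```

```bash
python3 - <<'E'
from h import *
move_pose(gp(D(-60),300),QD); shot("wrist","v1"); s,_=shot("side","v1s")
o=cv2.imread("pics/over143.png");w=cv2.imread("pics/v1.png")
f=lambda a:cv2.resize(a,(260,390),interpolation=cv2.INTER_CUBIC)
cv2.imwrite("pics/m9.png",np.hstack([f(o[180:420,240:400]),f(w[0:240,240:400]),f(s[200:380,140:260])]))
E
```

```text
(no output)
```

View pics/m9.png

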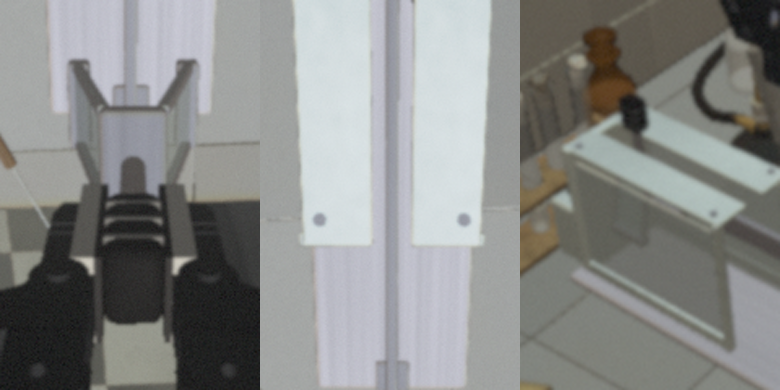

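```bash
python3 - <<'E'
from h import *
for xy,s in (((423,-150),103.5),((437,-63),64),((460,41),24.5)):
    r=hang(xy,s); print(s,r)
    if not r: break
E
```

```text
look 200 [ 430.177 -157.08 ] (11.0, 11.0) moved 10.081420463116528
 look 150 [ 425.579 -155.223] (15.93830680847168, 35.692352294921875) moved 4.9587681251533064
 look 150 [ 426.085 -155.139] (14.058859825134277, 36.66066360473633) moved 0.5125104718292823
 size [ 7.823 20.399] yaw -0.3661014709612065 tri [ 426.375 -156.237  108.669] 0.9440828969857663
at t 41.8 p [ 426.092 -155.781   57.818] w 0.596 F [ 0.912 -0.186 -0.01 ]
grip t 42.3 p [ 426.337 -155.3     57.635] w 0.155 F [-0.557 -0.535  3.437]
over t 45.1 p [423.143 233.529 205.309] w 0.159 F [ 0.051  0.049 -0.926]
hung t 46.7 p [422.506 234.37  114.586] w 0.156 F [-0.088 -0.134  0.703]
in t 50.4 p [583.646 227.481 114.657] w 0.156 F [-0.05  -0.504 -0.491]
done t 51.6 p [583.631 227.375 174.789] w 0.444 F [-0.342  0.058 -0.853]
103.5 True
 look 200 [438.316 -64.387] (24.0, 13.0) moved 1.9118304962679156
 look 150 [438.594 -63.541] (24.0, 13.0) moved 0.8903587750520461
 look 150 [437.692 -63.902] (27.995574951171875, 13.416409492492676) moved 0.9716533071740991
 size [15.572  7.463] yaw 0.1821520056359036 tri [437.878 -64.032 10
[... 502 characters left out ...]
18.0) moved 1.8772444694007864
 look 150 [459.441  42.224] (36.0, 23.0) moved 1.3623524261643272
 look 150 [460.067  41.705] (36.0, 24.0) moved 0.8125062420782946
 size [20.029 13.353] yaw -0.009734120788905898 tri [460.106  40.886 118.351] 0.5449811422420017
at t 69.2 p [460.25   41.318  57.906] w 0.601 F [-0.225 -0.459  0.44 ]
grip t 69.7 p [460.796  41.558  58.001] w 0.163 F [-0.155 -1.412  5.884]
over t 71.8 p [423.241 233.067 205.155] w 0.159 F [-0.553  0.089 -1.088]
hung t 73.4 p [422.472 234.358 114.997] w 0.157 F [-3.29  -1.055  4.926]
in t 75.3 p [505.058 230.888 114.933] w 0.154 F [0.328 0.8   4.155]
done t 76.6 p [504.67  230.757 174.757] w 0.453 F [ 0.477 -0.504 -0.516]
24.5 True
```

```bash
python3 - <<'E'
from h import *
move_pose([480,140,230],QD); hold(.2); shot("wrist","z1"); move_pose([400,60,230],QD); hold(.2); s,_=shot("side","z1s"); t,_=shot("top","z1t")
w=cv2.imread("pics/z1.png")
f=lambda a,w_,h_:cv2.resize(a,(w_,h_),interpolation=cv2.INTER_CUBIC)
cv2.imwrite("pics/m10.png",np.hstack([f(w[0:280,150:400],340,380),f(s[190:390,130:350],418,380)]))
E
```

```text
(no output)
```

View pics/m10.png

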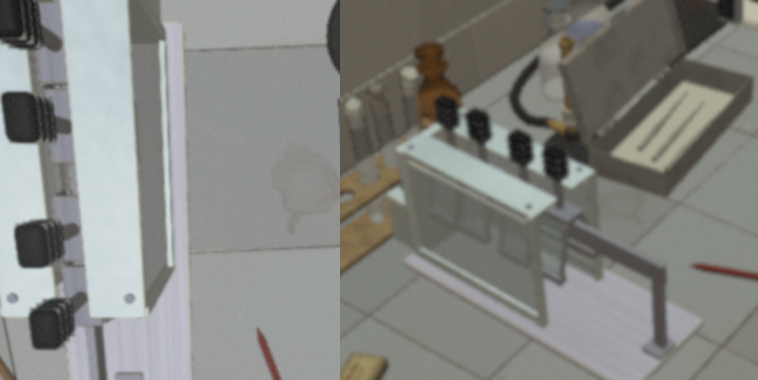

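```bash
python3 - <<'E'
from h import *
c=load("z1"); 
def dx(p): r=p[:2]-M; return np.array([np.cos(YD)*r[0]+np.sin(YD)*r[1],-np.sin(YD)*r[0]+np.cos(YD)*r[1]])
for x,y in ((20,117),(37,243),(46,327)): print(dx(onplane(c,(150+x/1.36,y/1.357),187)))
print("front crown edge",dx(onplane(c,(150+100/1.36,322/1.357),123)), "roof edge",dx(onplane(c,(150+110/1.36,316/1.357),142)))
# side-view check
cs=load("z1s")
for x,y in ((447,110),(478,125),(519,148),(555,160)): print("side",dx(onplane(cs,(130+(x-340)/1.9,190+y/1.9),172)))
E
```

```text
[101.888  -2.143]
[49.205 -2.549]
[ 9.    -1.743]
front crown edge [-9.579 -9.468] roof edge [  0.31  -20.923]
side [146.09   -3.425]
side [104.48   -2.797]
side [48.497  1.514]
side [10.108 -3.81 ]
```

```bash
cat >> h.py <<'E'
def shift(x0,x1,z=174.8):
    command_gripper(0.5,40); move_pose(gp(D(x0),235),QD); move_linear(gp(D(x0),z),feed=100); command_gripper(0,40); hold(.1); st("grip")
    if not .1<current_width()<.25: return False
    for x in np.linspace(x0,x1,5)[1:]:
        move_linear(gp(D(x),z),feed=30); st(x)
        if np.linalg.norm(current_force()[:2])>12: break
    hold(.1); st(); command_gripper(.45,40); move_linear(gp(D(x1),235),feed=120); return True
E
python3 - <<'E'
from h import *
move_pose(gp(D(-20),240),QD)
print(shift(49,64.5)); print(shift(9.5,24.5))
move_pose([480,140,230],QD); hold(.2); w,c=shot("wrist","z2"); move_pose([400,60,230],QD); hold(.2); s,_=shot("side","z2s")
f=lambda a,w_,h_:cv2.resize(a,(w_,h_),interpolation=cv2.INTER_CUBIC)
cv2.imwrite("pics/m11.png",np.hstack([f(w[0:280,150:400],340,380),f(s[190:390,130:350],418,380)]))
E
```

```text
grip t 80.8 p [530.249 230.062 116.069] w 0.154 F [-0.789  1.396  6.141]
52.875 t 81.1 p [533.21  229.917 116.035] w 0.155 F [-4.944  0.88   8.987]
56.75 t 81.3 p [536.93  229.835 116.081] w 0.158 F [-4.152  0.092  9.061]
60.625 t 81.6 p [541.03  229.61  116.105] w 0.16 F [-3.161  1.197  8.269]
64.5 t 81.9 p [544.935 229.415 116.135] w 0.156 F [-3.807  0.475  8.682]
 t 82.0 p [544.924 229.375 116.138] w 0.157 F [-4.844  0.218  8.575]
True
grip t 84.8 p [490.832 231.831 116.024] w 0.156 F [ 0.64  -0.286  5.717]
13.25 t 85.1 p [493.399 231.693 116.007] w 0.155 F [-5.506  0.841  9.71 ]
17.0 t 85.3 p [497.329 231.455 115.991] w 0.158 F [-4.1    1.047  8.91 ]
20.75 t 85.6 p [501.268 231.22  116.026] w 0.162 F [-3.235  0.64   6.936]
24.5 t 85.9 p [504.69  231.043 115.994] w 0.157 F [-4.474  1.071  8.935]
 t 86.0 p [504.69  231.04  115.992] w 0.157 F [-5.512  0.24   8.238]
True
```

View pics/m11.png

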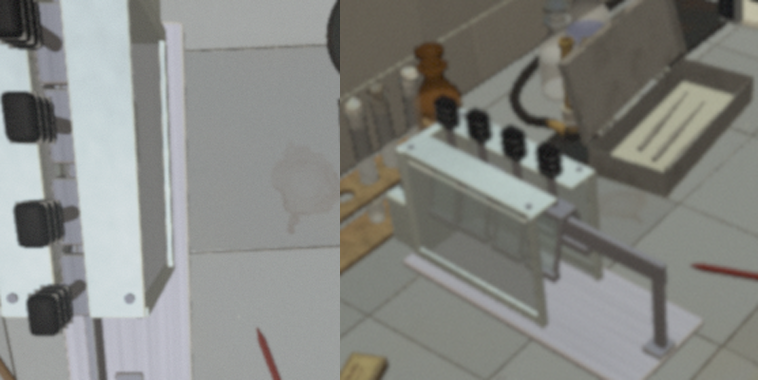

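```bash
cat >> h.py <<'E'
def dx(p): r=np.asarray(p)[:2]-M; return np.array([np.cos(YD)*r[0]+np.sin(YD)*r[1],-np.sin(YD)*r[0]+np.cos(YD)*r[1]])
def blocksat(fn,im,z,box,wr):
    """dark blobs in box -> dryer coords on plane z (centroid)"""
    m=np.zeros(im.shape[:2],np.uint8); x0,x1,y0,y1=box; m[y0:y1,x0:x1]=(im[y0:y1,x0:x1].max(2)<wr)
    m=cv2.morphologyEx(m,cv2.MORPH_OPEN,np.ones((5,5)));n,_,s,c=cv2.connectedComponentsWithStats(m)
    for j in range(1,n):
        if s[j,4]>40: print(fn,c[j].round(1),s[j,4],"dryer",dx(onplane(load(fn),c[j],z)).round(1))
E
python3 - <<'E'
from h import *
c=load("z2")
for x,y in ((20,117),(38,222),(46,313)): print(dx(onplane(c,(150+x/1.36,y/1.357),187)))
for n in("z1","z2"): blocksat(n,cv2.imread(f"pics/{n}.png"),172,(150,215,0,270),75); blocksat(n+"s",cv2.imread(f"pics/{n}s.png"),172,(170,260,230,300),75)
E
```

```text
[101.89   -2.166]
[58.576 -4.207]
[16.014 -2.614]
z1 [164.1  15.5] 899 dryer [140.5  -0.9]
z1 [170.5  86.4] 1160 dryer [102.9   0.4]
z1 [178.4 179.5] 933 dryer [46.5  2.7]
z1 [187.2 239.2] 886 dryer [5.2 1.8]
z1s [178.8 232.8] 81 dryer [194.6 -30.1]
z1s [185.7 248.2] 174 dryer [146.3  -2.1]
z1s [202.5 255.8] 164 dryer [104.5  -2.6]
z1s [247.3 269.8] 391 dryer [ 13.  -17.3]
z1s [224.4 267.5] 167 dryer [49.1  0.4]
z2 [164.1  15.4] 895 dryer [140.5  -1. ]
z2 [170.6  86.5] 1167 dryer [102.9   0.3]
z2 [178.2 164.5] 945 dryer [56.2  1.6]
z2 [185.8 229.1] 887 dryer [12.5  1.9]
z2s [178.9 232.8] 81 dryer [194.6 -30.4]
z2s [185.6 248.2] 173 dryer [146.4  -2.1]
z2s [202.3 255.4] 154 dryer [105.7  -3.2]
z2s [221. 265.] 167 dryer [58.9 -1.6]
z2s [245.8 269.2] 399 dryer [ 16.1 -16.9]
```

```bash
cat >> h.py <<'E'
def shift2(x0,x1,z=174.8,up=2.5):
    command_gripper(0.5,40); move_pose(gp(D(x0),235),QD); move_linear(gp(D(x0),z),feed=100); command_gripper(0,60); hold(.1); st("grip")
    if not .1<current_width()<.25: return False
    move_linear(gp(D(x0),z+up),feed=20); hold(.1); st("raised")
    move_linear(gp(D(x1),z+up),feed=30); hold(.1); st("slid"); move_linear(gp(D(x1),z-.3),feed=20); command_gripper(.45,40); move_linear(gp(D(x1),235),feed=120); return True
E
python3 - <<'E'
from h import *
move_pose(gp(D(-20),240),QD)
print(shift2(58.7,65)); print(shift2(16,26))
move_pose([480,140,230],QD); hold(.2); w,c=shot("wrist","z3"); move_pose([400,60,230],QD); hold(.2); s,_=shot("side","z3s")
n="z3"; blocksat(n,w,172,(150,215,0,270),75); blocksat(n+"s",s,172,(170,260,230,300),75)
E
```

```text
grip t 91.2 p [540.029 229.724 116.114] w 0.152 F [-0.789  1.295  5.904]
raised t 91.6 p [538.73  229.142 116.999] w 0.157 F [-1.249  0.311 -1.716]
slid t 92.0 p [545.494 229.077 117.503] w 0.155 F [ 0.062  0.033 -0.878]
True
grip t 95.1 p [497.358 231.585 116.08 ] w 0.152 F [0.336 0.861 5.141]
raised t 95.5 p [496.03  230.97  117.015] w 0.151 F [ 0.194  0.429 -1.473]
slid t 96.1 p [506.464 230.758 117.513] w 0.156 F [-0.968 -0.14  -1.242]
True
z3 [164.1  15.6] 906 dryer [140.4  -1. ]
z3 [170.5  86.3] 1154 dryer [103.    0.3]
z3 [177.9 154.7] 953 dryer [62.4  1. ]
z3 [185.1 215.3] 860 dryer [22.2  1.2]
z3s [178.9 232.8] 82 dryer [194.6 -30.3]
z3s [185.6 248.2] 172 dryer [146.4  -2. ]
z3s [202.3 255.5] 153 dryer [105.6  -3.1]
z3s [218.8 263.8] 166 dryer [64.4 -1.9]
z3s [244.4 268.3] 398 dryer [ 19.8 -17.5]
```

```bash
python3 - <<'E'
from h import *
move_pose([SP[0],SP[1],170],QS); command_gripper(.85,28); hold(.1); shot("wrist","k3")
move_linear([SP[0],SP[1],58.5],feed=100); st("low")
command_gripper(0,28); hold(.2); st("squeeze")
assert .2<current_width()<.35
move_linear([SP[0],SP[1],95],feed=50); move_linear([SP[0],SP[1],190],feed=120); st("up"); hold(.1)
c=D(-22)
move_pose([c[0]-40,c[1]-30,195],QD); move_pose([*c,185],QD); hold(.2); st("over")
move_linear([*c,140],feed=100); shot("wrist","k4")
move_linear([*c,105.2],feed=40); hold(.1); st("on")
command_gripper(.75,28); hold(.2); st("open")
move_linear([*c,180],feed=100); move_pose([480,140,230],QD); hold(.2); w,_=shot("wrist","z4"); move_pose([350,20,230],QD); hold(.2); s,_=shot("side","z4s"); t,_=shot("top","z4t"); shot("wrist","z5")
blocksat("z4",w,172,(150,215,0,270),75); blocksat("z4s",s,172,(170,260,230,300),75)
f=lambda a,w_,h_:cv2.resize(a,(w_,h_),interpolation=cv2.INTER_CUBIC)
cv2.imwrite("pics/m12.png",np.vstack([np.hstack([f(w[0:300,150:400],300,360),f(s[190:390,130:350],396,360)]),f(t[200:330,190:480],696,240)[:240]]))
E
```

```text
low t 102.3 p [ 528.874 -326.6     59.429] w 0.848 F [0.35  0.578 0.705]
squeeze t 103.0 p [ 528.274 -326.094   58.44 ] w 0.268 F [-0.312 -0.533 -0.557]
up t 104.8 p [ 527.796 -325.632  188.946] w 0.267 F [ 0.063  0.57  -0.632]
over t 107.4 p [458.351 232.236 185.043] w 0.265 F [ 0.771 -0.514 -0.691]
on t 109.2 p [458.874 232.937 105.533] w 0.267 F [-0.502 -0.984 -0.522]
open t 109.8 p [458.62  232.841 105.193] w 0.753 F [-0.248 -1.104 -0.006]
z4 [164.5  15.2] 902 dryer [140.3  -1. ]
z4 [170.7  85.7] 1170 dryer [103.    0.4]
z4 [178.2 153.9] 969 dryer [62.6  0.9]
z4 [185.4 214.8] 873 dryer [22.2  1.1]
z4s [178.3 232.8] 74 dryer [195.5 -29.8]
z4s [185.6 248.2] 172 dryer [146.4  -2. ]
z4s [202.5 255.6] 148 dryer [105.1  -3. ]
z4s [218.8 263.6] 157 dryer [64.9 -2.1]
z4s [244.1 268.3] 383 dryer [ 20.3 -17.3]
```

View pics/m12.png

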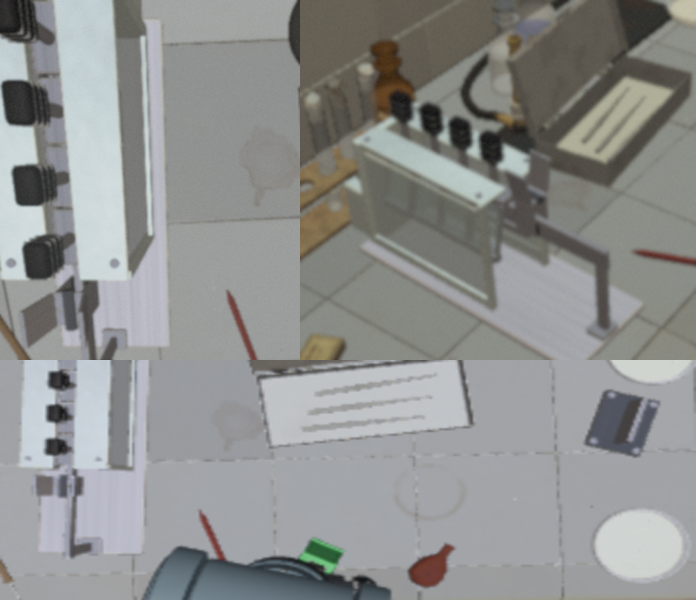

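```bash
python3 - <<'E'
from h import *
c=load("z4s"); print(dx(onplane(c,(130+190/1.8,190+145/1.8),172)))
st(); finish_job()
E
```

```text
[27.569 -4.046]
 t 112.6 p [350.284  20.404 229.876] w 0.749 F [-0.548 -0.252 -0.163]
the job is handed in; nothing more can be done
```

The slide dryer is loaded and the job is handed in at 112.6 s of the 210 s allowed. I parked the clip on the stand's plate, hung all four grey hangers inside the hood, and clipped the clip back on the bare rail about 22 mm in front of the mouth.

**Last checks:**
- **Hangers:** their centres are at about 146, 104, 64 and 25 mm behind the mouth. The front one therefore starts roughly 6 mm inside.
- **Clip:** the last picture shows it gripping the rail in front of the hood.
- **Rest of the bench:** the last picture shows no grey hanger left on the bench. I did not touch the green look-alike or the dish.
- **Robot:** it is clear of everything, and the force reading is near zero.

**What failed or disagreed:**
- **Fingertip position:** the fingertips are about 41 mm behind the TCP the robot reports, by two camera views. My first try at the clip closed on air because of this, so I corrected for it from then on.
- **Third and fourth hangers:** I measured the third one's grip block poorly, so it ended up too far forward. The fourth then slipped in the fingers and hung partly outside. A first push moved them only part of the way; lifting each about 2 mm and moving it again put them in place.
- **Front hanger's position:** readings ranged from 20 to 28 mm. The 20 mm one comes from a blob that was not just the grip block, about 17 mm off the rail line, and the rough wrist-camera one gave 22 mm.

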